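Show the weld root to the camera with an inspection mirror

ROBOT

A 6-joint arm with a two-finger parallel gripper is mounted at the origin on the work surface. World frame = base frame: x ahead of the robot, y to its left, z up, the work surface at z = 0. Lengths are in m, angles in rad, forces in N, time in s.
With the tool pointing down it reaches from about 0.25 to 0.775 m from the base axis. Payload 4 kg.
Tool frame: the origin (TCP) lies at the centre of the arm's flange, where the gripper is bolted on; the fingertips stand 199 mm ahead of it and the grasp point (between the pads) lies 180 mm ahead of it; z points along the fingers, y is the line along which they close (so a half turn about z gives the same grasp; the last joint's range is limited). The gripper opens to 94 mm and grips with 3 to 60 N. Pads are 16 mm wide; open, the fingers measure 119 mm over their backs; the gripper's body (75 mm by 177 mm) begins 78 mm behind the grasp point.
Start: joints at [1.065, 0.087, 1.371, -0, 1.684, -0.103], TCP at [0.216, 0.506, 0.405] pointing down, gripper open.
Joint ranges: [-3.1, 3.1], [-0.76, 2.03], [0.27, 2.55], [-1.08, 4.22], [0.17, 2.65], [-2.57, 2.57]. Speed limits (rad/s): [2.79, 2.79, 3.14, 3.14, 3.14, 3.14].

INTERFACE

Orientations are given as [roll, pitch, yaw] about the fixed x, y, z axes, in that order (R = Rz(yaw) Ry(pitch) Rx(roll)).
In Python, from bench import robot, eyes, models gives the robot as it stands.
- The arm moves only by the tool step_arm, never from a script. Its argument "commands" is a list that holds one entry, the list of rows, each a list of 7 numbers: the shift along the tool's x, y, z in mm, then the turn, a rotation vector about the tool's x, y, z in rad, then the finger opening in mm, from 0 to 94. In form: [[[tx, ty, tz, wx, wy, wz, gripper], ...]]. A call has 1 to 20 rows; each row shifts and turns the commanded pose from where the row before left it, along the tool's axes as they then stand; what a row does not reach is not made up. A row lasts 1/8 s, in which the tool goes at most 62.5 mm and 10.7 degrees, less where a joint would pass 70% of its speed; a pose out of reach is approached as far as the arm can. A call is refused whole if a number of a shift passes 62.5 or a number of a turn 0.188, either way. A call with a gripper value outside its range is refused whole. The fingers move at their own pace and stop on an object; the grip force is fixed at half the most. Time passes only in rows, so rows that do not move let the fingers close. It gives the time, the measured TCP pose, the force, the opening and the grip force at its end, in the units of the state.
- robot.get_obs(): the state, without advancing time (a new reading comes with each control period).
- eyes.snapshot(name): name is "side" or "top" or "wrist"; returns a dict with "color" (400x640x3 uint8, red, green, blue), "camera_matrix" (3x3 intrinsics, pixels), "eye" and "rotation" of the camera in the world; the wrist camera has in their place "tool_from_camera" (4x4, takes a point from camera to tool coordinates, whose origin is the TCP and whose axes are the flange's). Camera axes: x right, y up, looking along -z (the intrinsics and any distortion apply to the point x, -y, -z); pixel columns grow to the right and rows downward; lengths in m; the calibration is good to about 2 mm. A picture is of the moment at which its call begins: read the wrist's pose just before it. There is no depth.
- robot.close_job(): hands the job in; it is judged then, once.
Trained networks look in a picture, given as the dict that the camera call returned (one of the last four; its "shot" number tells which), for a name from the list of things; names that differ only in an ending like _2 or _b are one class to them, and where a whole thing is asked for, a point or a joint stands for the part that bears it (a point fixed in the world has none). Each returns a list of dicts, best first, with "confidence" (0 to 1); they miss things now and then, are a little off and sometimes report something else, mostly with a low value. They report only what shows in the picture. A call takes as long as a camera call. They do not tell look-alikes from the thing itself.
- models.masks_of(picture, query): "mask" (400x640 bool, what is visible of it) and "xy" ([column, row] in pixels, amid what is visible of it).
- models.tip_of(picture, query): "xy" ([column, row] in pixels: a listed point, or the origin of a listed thing).
The state is a dict: "time": time; "joint_positions": joint angles; "qvel": joint speeds; "joint_torque": joint torques, N m; "tool_pos": TCP position; "ee_rot": TCP orientation; "wrist_force": force on the tool from outside, world axes, zero at the start; "wrist_torque": the same for the moment, N m; "width": finger opening in m; "finger_force": force on a finger pad.
Only numpy, scipy, OpenCV 4.12 (cv2) and the standard library are available. Lean on these libraries where they do the work, as an engineer would, in place of code of your own. Each camera call takes 0.05 s, during which the arm holds its last target. There are 200 camera calls.

TASK

Take the inspection mirror from its rest by the grip, bring its glass right under the yellow mark on the underside of the clamped weld coupon, about 10 cm below it, and angle the glass until the inspection camera sees the mark well inside the mirror, with grip and hand out of the camera's way. Finish while holding the mirror there in the air, still and at that angle; do not let go or put it down. Do not knock the rig, the coupon or the camera, and leave the other things on the bench where they are.

Things in the scene. Friction and masses are not known exactly. Their poses are not given: they have to be found in the camera images.
- mirror: Rigid inspection mirror, 0.14 kg, 255 mm long: red square grip 16 x 16 x 120 mm, thin steel stem 62 mm, black square frame 66 x 66 x 5 mm with the glass. Origin: centre of the grip. x along the grip towards the glass, z square to the glass on its reflecting side (up at the start), y across. Starts level in the rest, origin 48 mm above the bench; lifts straight up.
- mirror_face (a point): Centre of the glass (60 x 60 mm, flat), on its reflecting surface: 155 mm along x and 4 mm along z from the centre of the grip; same axes as mirror.
- rest: Fixed tool rest, base 120 x 70 mm, origin on the bench under its centre, x along the grip towards the glass. Two cheeks (44 mm wide, 4 mm thick, 42 mm either side of centre) hold the grip in notches, floor 40 mm and tops 51 mm above the bench; the 80 mm of grip between them (within 6 mm of the grip's middle) can be taken from above.
- rig: Fixed weld test rig; origin on the bench straight below the mark. Post 42 mm across, 414 mm tall at y = +155 mm, on a base plate 170 x 150 x 14 mm. Its blue clamp (x within 15 mm, from y = +50 mm to the post, height 190 to 295 mm) holds the coupon's +y edge. Camera bracket: 20 mm bars at 325 to 345 mm height, from the post to x = 315 mm, then along -y to y = -10 mm.
- coupon (a point): Centre of the coupon's underside, 220 mm up: level steel plate, 102 mm along the rig's x, 135 mm along its y, 8 mm thick. The weld runs along y; a yellow stripe across the top lies straight over the mark. The camera looks in from its +x side. Free space below it and on its -y and -x sides. Axes as rig.
- mark (a point): The yellow mark: dot 18 mm across on the weld root under the coupon, facing down, 216 mm above the bench, 12 mm from the coupon's centre towards its free (-y) edge; hidden from above and from the camera's direct view. Axes as rig.
- lens (a point): Front lens of the inspection camera (black, red ring, body 90 mm long behind the lens, hung from the bracket): 260 mm above the bench, 240 mm along the rig's x from the mark. It looks at the place 100 mm under the mark, with nothing between. Axes as rig.
- aim7 (a point): Point on the straight line from mark to lens (axes as rig). With the glass 70 mm straight under the mark, the perpendicular at the glass centre must pass through this point: it then halves the angle between the lines to mark and lens.
- aim10 (a point): The same for a glass 100 mm straight under the mark.
- aim13 (a point): The same for a glass 130 mm straight under the mark.
- wire_brush: Bystander, loose: brush with a wooden handle, lying flat, about 200 mm. Origin at its underside.
- chipping_hammer: Bystander, loose: steel chipping hammer lying flat, about 230 mm. Origin at its underside.
- spray_can: Bystander, loose: upright spray can, 56 mm across, 170 mm tall. Origin at its underside.
- spare_coupon: Bystander, loose: steel test plate 100 x 50 x 10 mm lying flat. Origin at its underside.
- weld_magnet: Bystander, loose: red arrow-shaped welding magnet, about 100 x 60 mm, 14 mm thick, lying flat. Origin at its underside.
- locking_pliers: Bystander, loose: steel locking pliers lying flat, about 190 mm long, 14 mm thick. Origin at its underside.
Things that resemble listed ones, but are neither listed nor needed, are in the scene too. Leave any green or red look-alike of the rest alone.

How it is judged:
By the outcome, as a careful person would: the job done as asked, in the order asked, and still so for the second after the job is handed in, while the arm keeps its last pose, push and grip.
It also fails if it takes over 35 s, if anything falls off the work surface, if the arm or the gripper's body presses on something with over 40 N, if the wrist force passes 120 N, or if a joint passes its speed limit or range.

## Working session

There is one attempt and no reset: what is moved stays moved. The work goes in short steps, Python scripts to look and compute and a tool call to move; the robot and the scene stay as the last step left them, time stands still between calls to the robot, and variables do not carry over. Pictures are saved under pics/ and viewed, at most 10 in all, crops included, and the job is handed in when it is done.

Besides the shell and the picture viewer there is one more tool, called after ">>>" as name(argument=value, ...) on one line, values as JSON. step_arm: Moves the arm, as the interface text tells. Its arguments: {"type":"object","properties":{"commands":{"type":"array"}},"required":["commands"]}

```bash
mkdir -p pics; ls
cat > h.py <<'E'
import numpy as np, cv2
from bench import robot, eyes, models
from scipy.spatial.transform import Rotation as R
def ray(p,xy,obs=None):
    K=p["camera_matrix"]; d=np.array([(xy[0]-K[0,2])/K[0,0],-(xy[1]-K[1,2])/K[1,1],-1.])
    return np.array(p["eye"]),np.array(p["rotation"])@d
def atz(p,xy,z):
    e,d=ray(p,xy); return e+d*(z-e[2])/d[2]
def tri(p,a,q,b):
    e,d=ray(p,a); f,g=ray(q,b); d=d/np.linalg.norm(d); g=g/np.linalg.norm(g)
    s=np.linalg.lstsq(np.stack([d,-g],1),f-e,rcond=None)[0]
    A,B=e+d*s[0],f+g*s[1]; return (A+B)/2,np.linalg.norm(A-B)
def proj(p,X):
    c=np.array(p["rotation"]).T@(np.array(X)-np.array(p["eye"])); K=p["camera_matrix"]
    return np.array([K[0,0]*c[0]/-c[2]+K[0,2],K[1,1]*-c[1]/-c[2]+K[1,2]])
E
python3 - <<'E'
from h import *
np.set_printoptions(precision=3,suppress=True)
o=robot.get_obs(); print(o["tool_pos"],o["ee_rot"],o["joint_positions"])
P={n:eyes.snapshot(n) for n in("top","side")}
for n,p in P.items():
    cv2.imwrite(f"pics/{n}.png",p["color"][:,:,::-1]); print(n,p["eye"],p.keys())
    for q in["mirror","mirror_face","rest","rig","coupon","mark","lens","aim10","spray_can"]:
        print(q,[(np.round(r["xy"],1).tolist(),round(r["confidence"],2)) for r in models.tip_of(p,q)][:4])
E
```

```text
pics
[0.216 0.506 0.404] [-3.139 -0.     2.739] [ 1.065  0.088  1.372  0.     1.684 -0.103]
top [ 0.403 -0.004  1.841] dict_keys(['color', 'camera_matrix', 'eye', 'rotation', 'shot'])
mirror [([410.9, 211.7], 0.96), ([284.6, 184.0], 0.16)]
mirror_face [([370.1, 219.8], 0.67)]
rest [([454.9, 218.4], 0.95), ([411.4, 213.6], 0.9), ([416.4, 252.3], 0.65)]
rig []
coupon [([278.6, 201.6], 0.55)]
mark [([284.8, 203.9], 0.82)]
lens [([291.0, 128.3], 0.92)]
aim10 [([283.5, 184.1], 0.83), ([284.3, 183.8], 0.79)]
spray_can [([185.0, 241.3], 0.77)]
side [ 0.537 -1.104  1.092] dict_keys(['color', 'camera_matrix', 'eye', 'rotation', 'shot'])
mirror [([315.0, 316.8], 0.55)]
mirror_face [([303.0, 268.4], 0.71)]
rest [([256.7, 339.9], 0.88), ([305.5, 399.0], 0.77), ([313.8, 329.2], 0.71), ([261.1, 176.1], 0.61)]
rig []
coupon [([313.2, 153.5], 0.57)]
mark [([313.1, 158.1], 0.61)]
lens [([397.6, 149.2], 0.9)]
aim10 [([338.1, 152.3], 0.7), ([334.5, 157.6], 0.69), ([329.6, 152.8], 0.67), ([311.9, 159.1], 0.2)]
spray_can [([275.4, 142.6], 0.59)]
```

View pics/top.png

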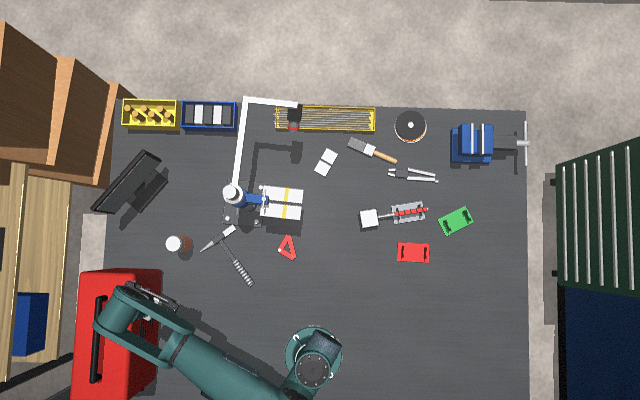

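View pics/side.png

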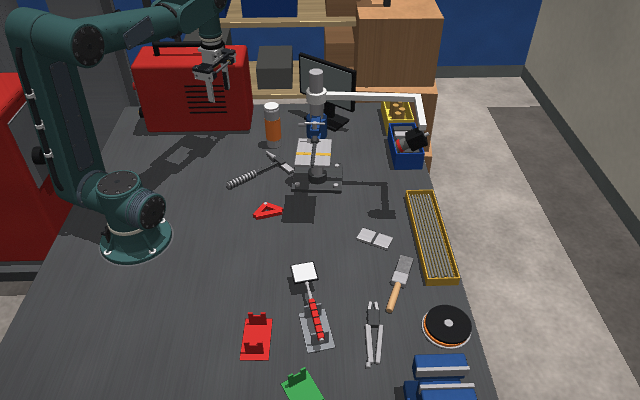

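The top view shows the mirror (grip at 410,212, glass at 369,218) in the grey rest. The empty red rest (413,252) and green rest (455,219) are look-alikes, and the grey one fits because it holds the red grip. The rig post is at (232,192), the coupon at (281,203) with its stripe at x≈287, and the lens at (292,127). I'll confirm these in an enlarged crop and measure.

Run:
```python
from h import *
np.set_printoptions(precision=4,suppress=True)
t=eyes.snapshot("top"); s=eyes.snapshot("side")
def up(p,x,y,w,h,k): return cv2.resize(p["color"][y:y+h,x:x+w,::-1],None,fx=k,fy=k,interpolation=cv2.INTER_CUBIC)
a=up(t,220,100,100,140,4); b=up(t,350,190,100,70,4); c=up(s,270,250,80,50,5)
cv2.imwrite("pics/crop.png",np.hstack([a[:560],np.vstack([b,up(s,285,90,100,70,4)])]))
for q,z in[("mirror",.048),("mirror_face",.052),("mark",.216),("coupon",.220),("lens",.26),("rest",0),("aim10",.23)]:
    A=models.tip_of(t,q);B=models.tip_of(s,q)
    for i in A[:2]:
        print(q,round(i["confidence"],2),atz(t,i["xy"],z))
        for j in B[:3]: print("    tri",*tri(t,i["xy"],s,j["xy"]),"side@z",atz(s,j["xy"],z))
def comp(p,m,box,z,nm):
    k=np.zeros_like(m);x,y,w,h=box;k[y:y+h,x:x+w]=m[y:y+h,x:x+w]
    pts=np.argwhere(k)[:,::-1]; r=cv2.minAreaRect(pts.astype(np.float32)); v=cv2.boxPoints(r)
    print(nm,len(pts),"cen",atz(p,pts.mean(0),z),"rect",atz(p,r[0],z)); print(np.array([atz(p,x,z)[:2] for x in v]))
hsv=cv2.cvtColor(t["color"],cv2.COLOR_RGB2HSV);H,S,V=hsv[...,0],hsv[...,1],hsv[...,2]
comp(t,((H<8)|(H>172))&(S>120)&(V>80),(385,195,45,35),.056,"grip")
comp(t,(S<40)&(V>200),(355,203,28,30),.052,"glass")
comp(t,(H>18)&(H<35)&(S>90)&(V>120),(270,180,30,45),.228,"stripe")
```

```text
Traceback (most recent call last):
  File "h.py", line 8, in atz
    e,d=ray(p,xy); return e+d*(z-e[2])/d[2]
                                       ~^^^
IndexError: invalid index to scalar variable.
```

View pics/crop.png

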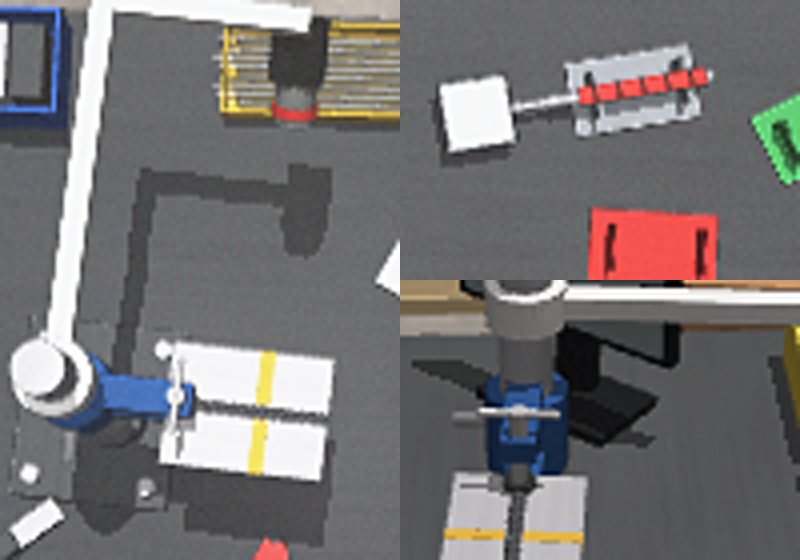

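The crop confirms that the grey rest holds the red grip, with the glass to its left. The coupon's yellow stripe runs nearly vertical in the top view, towards the lens (red ring). The camera rotation is not in matrix form, so I'll check it.

```bash
cat > m.py <<'E'
from h import *
np.set_printoptions(precision=4,suppress=True)
t=eyes.snapshot("top"); s=eyes.snapshot("side")
print(t["rotation"],s["rotation"],t["camera_matrix"])
for p in(t,s):
    r=np.array(p["rotation"])
    if r.shape==(3,): p["rotation"]=R.from_euler("xyz",r).as_matrix()
    elif r.shape==(4,): print("quat!")
print(t["rotation"])
for q,z in[("mirror",.048),("mirror_face",.052),("mark",.216),("coupon",.220),("lens",.26),("rest",0),("aim10",.23)]:
    A=models.tip_of(t,q);B=models.tip_of(s,q)
    for i in A[:2]:
        print(q,round(i["confidence"],2),atz(t,i["xy"],z))
        for j in B[:3]: print("    tri",*tri(t,i["xy"],s,j["xy"]),"side@z",atz(s,j["xy"],z))
def comp(p,m,box,z,nm):
    k=np.zeros_like(m);x,y,w,h=box;k[y:y+h,x:x+w]=m[y:y+h,x:x+w]
    pts=np.argwhere(k)[:,::-1]; r=cv2.minAreaRect(pts.astype(np.float32)); v=cv2.boxPoints(r)
    print(nm,len(pts),"cen",atz(p,pts.mean(0),z),"rect",atz(p,r[0],z)); print(np.array([atz(p,x,z)[:2] for x in v]))
hsv=cv2.cvtColor(t["color"],cv2.COLOR_RGB2HSV);H,S,V=hsv[...,0],hsv[...,1],hsv[...,2]
comp(t,((H<8)|(H>172))&(S>120)&(V>80),(385,195,45,35),.056,"grip")
comp(t,(S<40)&(V>200),(355,203,28,30),.052,"glass")
comp(t,(H>18)&(H<35)&(S>90)&(V>120),(270,180,30,45),.228,"stripe")
E
python3 m.py
```

```text
[ 0.1004 -0.0026 -1.542 ] [ 0.866  -0.0013 -0.0344] [[484.903    0.     318.4768]
 [  0.     484.903  196.284 ]
 [  0.       0.       1.    ]]
[[ 0.0288  0.9945 -0.1002]
 [-0.9996  0.0289 -0.0003]
 [ 0.0026  0.1002  0.995 ]]
mirror 0.9 [ 0.5304 -0.3552  0.048 ]
    tri [ 0.5344 -0.3525  0.0603] 0.009748143963617274 side@z [ 0.5392 -0.343   0.048 ]
    tri [ 0.5209 -0.2693  0.4833] 0.04291166632226977 side@z [0.5462 0.3329 0.048 ]
    tri [ 0.4666 -0.279   0.4628] 0.06923393615588089 side@z [0.3639 0.2534 0.048 ]
mirror_face 0.91 [ 0.5037 -0.197   0.052 ]
    tri [ 0.5091 -0.1967  0.0515] 0.01084235988743921 side@z [ 0.5145 -0.1965  0.052 ]
mark 0.9 [0.5472 0.1137 0.216 ]
    tri [0.541  0.1135 0.2122] 0.013148847140063792 side@z [0.5345 0.1069 0.216 ]
mark 0.63 [0.5378 0.1245 0.216 ]
    tri [0.5366 0.1254 0.2029] 0.004461066112231065 side@z [0.5345 0.1069 0.216 ]
coupon 0.64 [0.5511 0.119  0.22  ]
    tri [0.5429 0.1177 0.2292] 0.014599087098368676 side@z [0.5357 0.1292 0.22  ]
lens 0.94 [0.7847 0.0857 0.26  ]
    tri [0.7829 0.0861 0.2532] 0.0066026742367340865 side@z [0.7775 0.075
[... 1002 characters left out ...]
.82 [0.6096 0.109  0.23  ]
    tri [0.6017 0.1087 0.2269] 0.01658519238011951 side@z [0.5932 0.1026 0.23  ]
    tri [0.6149 0.1089 0.2333] 0.011240498548067544 side@z [0.6209 0.1148 0.23  ]
    tri [0.6068 0.1098 0.2156] 0.009312124265216678 side@z [0.6011 0.0888 0.23  ]
grip 126 cen [ 0.5376 -0.3434  0.056 ] rect [ 0.5376 -0.3435  0.056 ]
[[ 0.5348 -0.2848]
 [ 0.5559 -0.3997]
 [ 0.5404 -0.4022]
 [ 0.5194 -0.2874]]
glass 261 cen [ 0.5087 -0.1917  0.052 ] rect [ 0.5104 -0.2009  0.052 ]
[[ 0.5321 -0.1569]
 [ 0.5472 -0.2341]
 [ 0.4888 -0.2448]
 [ 0.4737 -0.1679]]
stripe 95 cen [0.5399 0.1083 0.228 ] rect [0.5396 0.1082 0.228 ]
[[0.4894 0.1181]
 [0.5912 0.1097]
 [0.5901 0.0983]
 [0.4884 0.1068]]
```

```bash
cat > plan.py <<'E'
import sys; from h import *
def rpyR(e): return R.from_euler("xyz",e)
def toolR(yaw,tilt=0):  # tool x at yaw (deg), tool z down; tilt about tool x leans hand to +y side
    return R.from_euler("z",yaw,degrees=True)*R.from_euler("x",180+tilt,degrees=True)
def plan(p,r,wps,grip,vmax=45,wmax=.13):
    """wps: list of (pos,Rot); prints rounded rows"""
    rows=[];p=np.array(p,float)
    for P,Q in wps:
        P=np.array(P,float)
        n=int(np.ceil(max(np.linalg.norm(P-p)*1e3/vmax,(r.inv()*Q).magnitude()/wmax,1)))
        for k in range(n,0,-1):
            d=np.round(r.inv().apply((P-p)/k)*1e3,0 if k>1 else 1); w=np.round((r.inv()*Q).as_rotvec()/k,2 if k>1 else 3)
            rows.append([*(d+0.).tolist(),*(w+0.).tolist(),grip]); p=p+r.apply(d/1e3); r=r*R.from_rotvec(w)
    print(len(rows),"rows"); print(str(rows).replace(" ","").replace(".0,",",")); print("end",p,r.as_euler("xyz"))
def now():
    o=robot.get_obs(); print("now",o["time"],o["tool_pos"],o["ee_rot"],o["joint_positions"],o["width"]); return o["tool_pos"],rpyR(o["ee_rot"])
E
python3 - <<'E'
from plan import *
np.set_printoptions(precision=3,suppress=True)
p,r=now(); Q=toolR(100.7); m=R.from_rotvec((Q*r.inv()).as_rotvec()*.5)*r
plan(p,r,[((.34,.12,.43),m),((.5376,-.3434,.36),Q)],94,52)
E
```

```text
now 2.0 [0.216 0.506 0.405] [3.141 0.    2.739] [ 1.065  0.087  1.371 -0.     1.684 -0.103] 0.09360726352465501
18 rows
[[-33,-38,-3,0,0,0.06,94],[-35,-36,-3,0,0,0.06,94],[-38,-34,-3,0,0,0.06,94],[-40,-32,-3,0,0,0.06,94],[-41,-29,-3,0,0,0.06,94],[-43,-27,-3,0,0,0.06,94],[-45,-24,-4,0,0,0.07,94],[-46.1,-21.3,-3.3,0,0,0.061,94],[-48,-14,7,0,0,0.05,94],[-49,-11,7,0,0,0.05,94],[-50,-9,7,0,0,0.05,94],[-50,-6,7,0,0,0.05,94],[-50,-4,7,0,0,0.05,94],[-50,-1,7,0,0,0.05,94],[-51,1,7,0,0,0.05,94],[-50,4,7,0,0,0.05,94],[-50,7,7,0,0,0.05,94],[-49.8,8.7,7,0,0,0.04,94]]
end [ 0.538 -0.343  0.36 ] [ 3.142 -0.     1.758]
```

>>> step_arm(commands=[[[-33,-38,-3,0,0,0.06,94],[-35,-36,-3,0,0,0.06,94],[-38,-34,-3,0,0,0.06,94],[-40,-32,-3,0,0,0.06,94],[-41,-29,-3,0,0,0.06,94],[-43,-27,-3,0,0,0.06,94],[-45,-24,-4,0,0,0.07,94],[-46,-21,-3,0,0,0.06,94],[-48,-14,7,0,0,0.05,94],[-49,-11,7,0,0,0.05,94],[-50,-9,7,0,0,0.05,94],[-50,-6,7,0,0,0.05,94],[-50,-4,7,0,0,0.05,94],[-50,-1,7,0,0,0.05,94],[-51,1,7,0,0,0.05,94],[-50,4,7,0,0,0.05,94],[-50,7,7,0,0,0.05,94],[-50,9,7,0,0,0.04,94],[0,0,0,0,0,0,94],[0,0,0,0,0,0,94]]])

```text
time: 4.5
tool_pos: [0.5385, -0.3428, 0.3594]
ee_rot: [-3.141, -0.001, 1.759]
wrist_force: [-0.6, -0.0, -0.1]
width: 0.0939
finger_force: 0.0
```

Run:
```python
from plan import *
np.set_printoptions(precision=4,suppress=True)
p,r=now(); w=eyes.snapshot("wrist"); cv2.imwrite("pics/w1.png",w["color"][:,:,::-1])
T=np.array(w["tool_from_camera"]); print(T, w.keys())
w["rotation"]=r.as_matrix()@T[:3,:3]; w["eye"]=p+r.apply(T[:3,3])
hsv=cv2.cvtColor(w["color"],cv2.COLOR_RGB2HSV);H,S,V=hsv[...,0],hsv[...,1],hsv[...,2]
m=(((H<8)|(H>172))&(S>120)&(V>80)).astype(np.uint8)
n,l,st,c=cv2.connectedComponentsWithStats(cv2.morphologyEx(m,cv2.MORPH_CLOSE,np.ones((9,9))))
for i in range(1,n):
    if st[i,4]>300:
        pts=np.argwhere(l==i)[:,::-1].astype(np.float32); v=cv2.boxPoints(cv2.minAreaRect(pts))
        print(st[i],atz(w,v.mean(0),.056)); print(np.array([atz(w,x,.056)[:2] for x in v]))
for q,z in(("mirror",.048),("mirror_face",.052)):
    for i in models.tip_of(w,q)[:2]: print(q,i["confidence"],i["xy"],atz(w,i["xy"],z))
```

```text
now 4.5 [ 0.5385 -0.3428  0.3594] [-3.1413 -0.0011  1.7589] [-0.6558  0.2963  1.2157  0.0005  1.6306 -0.844 ] 0.09392173967905025
[[-0.0003  0.9591  0.283   0.0831]
 [ 1.      0.0003  0.0001 -0.0007]
 [ 0.0001  0.283  -0.9591  0.0204]
 [ 0.      0.      0.      1.    ]] dict_keys(['color', 'camera_matrix', 'tool_from_camera', 'shot'])
[ 144  124   82  113 6550] [ 0.4028 -0.3491  0.056 ]
[[ 0.361  -0.4092]
 [ 0.3723 -0.2982]
 [ 0.4408 -0.2944]
 [ 0.4369 -0.4061]]
[ 311  140   17  115 1752] [ 0.5369 -0.3399  0.056 ]
[[ 0.5192 -0.2868]
 [ 0.5339 -0.284 ]
 [ 0.5567 -0.3993]
 [ 0.5402 -0.4025]]
mirror 0.88 [317.0, 202.0] [ 0.5363 -0.3477  0.048 ]
mirror_face 0.58 [319.1, 30.2] [ 0.5093 -0.1942  0.052 ]
```

View pics/w1.png

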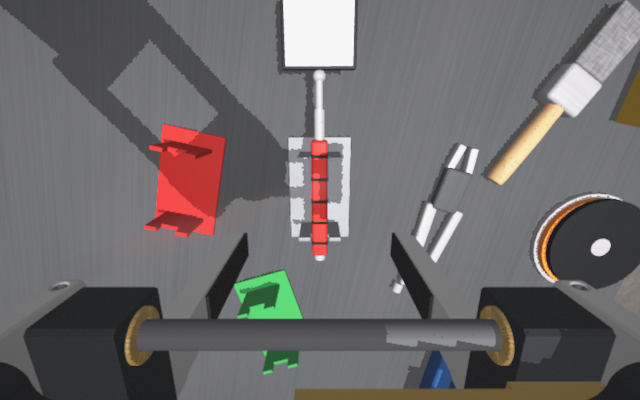

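The wrist view shows the grip straight under the fingers, centred at (320,198) and aligned. It measures (0.5375, -0.343), yaw 100.7°, which agrees with the top view. I'm descending and gripping.

>>> step_arm(commands=[[[0,-1,40,0,0,0,94],[0,0,40,0,0,0,94],[0,0,30,0,0,0,94],[0,0,15,0,0,0,94],[0,0,4,0,0,0,94],[0,0,0,0,0,0,50],[0,0,0,0,0,0,20],[0,0,0,0,0,0,8],[0,0,0,0,0,0,4],[0,0,0,0,0,0,4],[0,0,0,0,0,0,4],[0,0,0,0,0,0,4]]])

```text
time: 6.15
tool_pos: [0.5376, -0.3432, 0.2306]
ee_rot: [-3.142, -0.0, 1.759]
wrist_force: [-0.2, 0.4, -0.2]
width: 0.0276
finger_force: 0.0
```

>>> step_arm(commands=[[[0,0,0,0,0,0,4],[0,0,0,0,0,0,4],[0,0,0,0,0,0,4],[0,0,0,0,0,0,4]]])

```text
time: 6.65
tool_pos: [0.5376, -0.3432, 0.2306]
ee_rot: [3.141, -0.0, 1.759]
wrist_force: [0.1, -0.3, -0.1]
width: 0.0155
finger_force: 30.0
```

```bash
cat > tgt.py <<'E'
from plan import *
np.set_printoptions(precision=4,suppress=True)
yaw=np.deg2rad(-4.8); ux=np.array([np.cos(yaw),np.sin(yaw),0]); uy=np.array([-ux[1],ux[0],0]); Z=np.array([0,0,1.])
M=np.array([.5397,.1083,.216]); G=M-.1*Z; L=M+.24*ux+.044*Z
u=(L-G)/np.linalg.norm(L-G)+Z; n=u/np.linalg.norm(u)
Q=R.from_matrix(np.stack([uy,np.cross(-n,uy),-n],1))
F=np.array([.155,0,.1786]); T=G-Q.apply(F)
E
python3 - <<'E'
from tgt import *
p,r=now(); print(Q.as_matrix(),T,n)
s=T-.2*uy
plan(p,r,[(p+[0,0,.09],r),(s+[0,0,.05],Q),(s,Q)],4,40,.1)
plan(s,Q,[(T,Q)],4,30)
E
```

```text
now 6.65 [ 0.5376 -0.3432  0.2306] [ 3.1413 -0.      1.7588] [-0.657   0.3689  1.3836  0.0002  1.389  -0.8451] 0.015456037708060096
[[ 0.0837  0.8671 -0.491 ]
 [ 0.9965 -0.0728  0.0412]
 [-0.     -0.4927 -0.8702]] [ 0.6144 -0.0535  0.2714] [ 0.491  -0.0412  0.8702]
11 rows
[[0,0,-30,0,0,0,4],[0,0,-30,0,0,0,4],[0,0,-30,0,0,0,4],[13,13,0,0.09,0.01,0.04,4],[13,12,-1,0.08,0.01,0.05,4],[14,11,-2,0.09,0.01,0.04,4],[15,10,-3,0.08,0.01,0.04,4],[15,10,-3,0.09,0.02,0.05,4],[15.2,8.6,-4.2,0.083,0.011,0.044,4],[0,12,22,0,0,0,4],[0,12.7,21.5,0,0,0,4]]
end [ 0.5977 -0.2528  0.2714] [-2.6264  0.0001  1.4872]
7 rows
[[29,0,0,0,0,0,4],[28,0,0,0,0,0,4],[29,0,0,0,0,0,4],[29,0,0,0,0,0,4],[28,0,0,0,0,0,4],[29,0,0,0,0,0,4],[28,0,0,0,0,0,4]]
end [ 0.6144 -0.0535  0.2714] [-2.6264  0.      1.487 ]
```

>>> step_arm(commands=[[[0,0,-8,0,0,0,4],[0,0,-22,0,0,0,4],[0,0,-30,0,0,0,4],[0,0,-30,0,0,0,4],[13,13,0,0.09,0.01,0.04,4],[13,12,-1,0.08,0.01,0.05,4],[14,11,-2,0.09,0.01,0.04,4],[15,10,-3,0.08,0.01,0.04,4],[15,10,-3,0.09,0.02,0.05,4],[15,9,-4,0.083,0.011,0.044,4],[0,12,22,0,0,0,4],[0,13,22,0,0,0,4],[0,0,0,0,0,0,4],[0,0,0,0,0,0,4]]])

```text
time: 8.4
tool_pos: [0.5981, -0.2533, 0.2717]
ee_rot: [-2.627, 0.001, 1.487]
wrist_force: [0.8, 0.3, -1.9]
width: 0.0158
finger_force: 30.0
```

Run:
```python
from tgt import *
p,r=now()
t=eyes.snapshot("top"); s=eyes.snapshot("side"); t["rotation"]=R.from_euler("xyz",t["rotation"]).as_matrix(); s["rotation"]=R.from_euler("xyz",s["rotation"]).as_matrix()
X=p+r.apply(F); print("glass expected",X,proj(t,X),proj(s,X))
for q in("mirror_face","mirror"):
    A=models.tip_of(t,q);B=models.tip_of(s,q); print(q,[(a["xy"],a["confidence"]) for a in A],[(a["xy"],a["confidence"]) for a in B])
    if A and B: print(tri(t,A[0]["xy"],s,B[0]["xy"]))
up=lambda p,x,y,w,h,k: cv2.resize(p["color"][y:y+h,x:x+w,::-1],None,fx=k,fy=k,interpolation=cv2.INTER_CUBIC)
cv2.imwrite("pics/st.png",np.hstack([up(t,260,120,160,200,2.5),up(s,230,100,160,200,2.5)]))
plan(p,r,[(T,Q)],4,30)
```

```text
now 8.4 [ 0.5981 -0.2533  0.2717] [-2.6273  0.0007  1.487 ] [-0.4469  0.5304  1.1123 -0.192   1.9778 -0.3959] 0.01577060329578896
glass expected [ 0.5235 -0.0916  0.1161] [342.8779 211.8301] [307.6199 228.1082]
mirror_face [([344.8, 210.1], 0.83)] [([304.9, 227.2], 0.75)]
(array([ 0.5226, -0.0982,  0.1271]), np.float64(0.01291615029441937))
mirror [] [([305.3, 269.9], 0.55), ([394.3, 148.2], 0.52)]
7 rows
[[29,0,0,0,0,0,4],[29,0,0,0,0,0,4],[28,0,0,0,0,0,4],[29,0,0,0,0,0,4],[28,0,0,0,0,0,4],[29,0,0,0,0,0,4],[28.4,-0.3,0.3,0.001,0.001,0,4]]
end [ 0.6145 -0.0535  0.2714] [-2.6263 -0.0002  1.4865]
```

View pics/st.png

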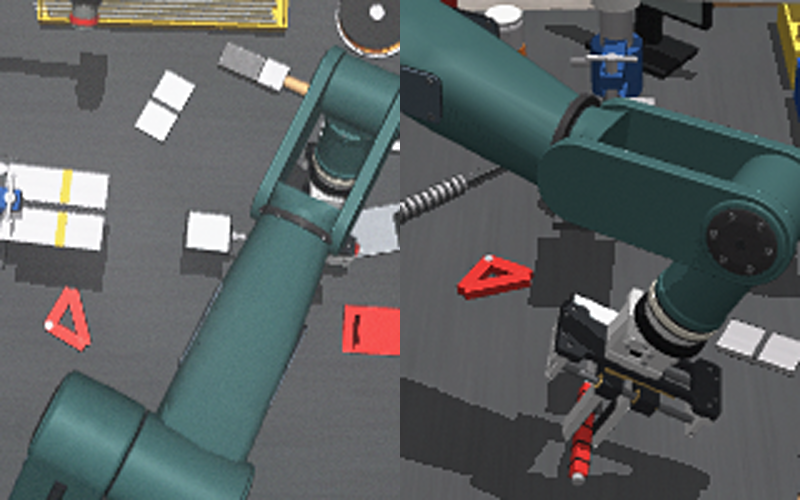

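The left half (top view) shows the glass at about (343.6,212.4), within 1 px of the expected spot. The right half (side view) shows the grip held and tilted towards the camera side. Nothing is in the way, so I'm moving in along the tool's x.

>>> step_arm(commands=[[[20,0,0,0,0,0,4],[29,0,0,0,0,0,4],[29,0,0,0,0,0,4],[28,0,0,0,0,0,4],[29,0,0,0,0,0,4],[28,0,0,0,0,0,4],[20,0,0,0,0,0,4],[12,0,0,0,0,0,4],[5,0,0,0.001,0.001,0,4],[0,0,0,0,0,0,4],[0,0,0,0,0,0,4],[0,0,0,0,0,0,4]]])

```text
time: 10.2
tool_pos: [0.6146, -0.0545, 0.2705]
ee_rot: [-2.625, -0.001, 1.486]
wrist_force: [0.3, 0.3, -1.5]
width: 0.0153
finger_force: 30.0
```

Run:
```python
from tgt import *
p,r=now(); w=eyes.snapshot("wrist"); s=eyes.snapshot("side"); t=eyes.snapshot("top")
print("err mm",1e3*r.inv().apply(T-p),(r.inv()*Q).as_rotvec())
C=np.array(w["tool_from_camera"]); w["rotation"]=C[:3,:3]; w["eye"]=C[:3,3]  # tool frame
print("face expected px",proj(w,F),[proj(w,F+[a*.03,b*.03,0]).round(1).tolist() for a,b in((-1,-1),(-1,1),(1,1),(1,-1))])
print([(i["xy"],i["confidence"]) for i in models.tip_of(w,"mirror_face")],[(i["xy"],i["confidence"]) for i in models.tip_of(w,"mark")])
up=lambda p,x,y,w,h,k: cv2.resize(p["color"][y:y+h,x:x+w,::-1],None,fx=k,fy=k,interpolation=cv2.INTER_CUBIC)
cv2.imwrite("pics/w2.png",w["color"][:,:,::-1])
cv2.imwrite("pics/fin.png",np.hstack([up(t,220,90,160,200,2.5),up(s,250,70,160,200,2.5)]))
```

```text
now 10.2 [ 0.6146 -0.0545  0.2705] [-2.6251 -0.0006  1.4856] [-0.1701  0.4681  1.2048 -0.0451  1.9832 -0.0923] 0.01533713497522788
err mm [ 0.9479 -0.7491 -0.6867] [-0.0013 -0.0012 -0.0009]
face expected px [320.2716 -57.9734] [[256.3, 19.0], [384.1, 19.0], [393.1, -145.7], [247.6, -145.6]]
[] []
```

View pics/w2.png

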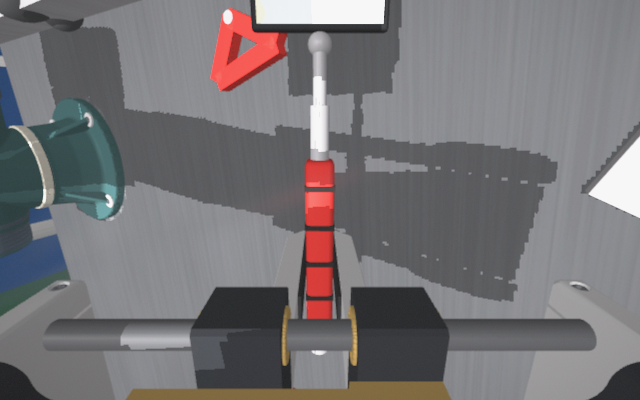

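View pics/fin.png

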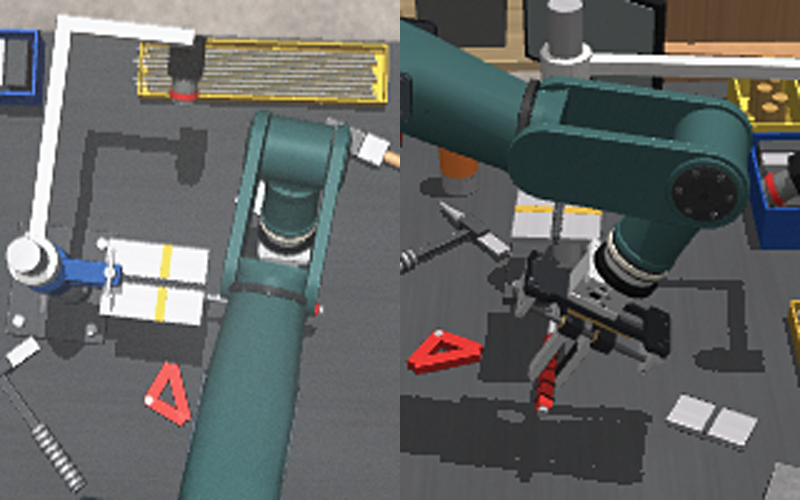

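The wrist view shows the glass's inner near edge at row ~22, columns 256–385 (expected row 19, 256–384), so there has been no slip. The top and side views show the arm clear of the lens-to-glass line, with nothing disturbed. I'll make a 1 mm trim, settle and hand in.

>>> step_arm(commands=[[[1,-0.7,-0.7,-0.001,-0.001,-0.001,4],[0,0,0,0,0,0,4],[0,0,0,0,0,0,4],[0,0,0,0,0,0,4],[0,0,0,0,0,0,4],[0,0,0,0,0,0,4]]])

```text
time: 11.2
tool_pos: [0.6145, -0.0527, 0.2714]
ee_rot: [-2.626, -0.0, 1.488]
wrist_force: [-0.3, -0.8, -1.8]
width: 0.0156
finger_force: 30.0
```

Run:
```python
from tgt import *
p,r=now(); o=robot.get_obs(); print("err",1e3*r.inv().apply(T-p),(r.inv()*Q).as_rotvec(),o["qvel"],o["wrist_force"],o["finger_force"])
if np.linalg.norm(T-p)<.003: print(robot.close_job())
```

```text
now 11.2 [ 0.6145 -0.0527  0.2714] [-2.6261 -0.0004  1.4881] [-0.1674  0.4665  1.2051 -0.0451  1.9837 -0.092 ] 0.015635472870270832
err [-0.7731 -0.0002 -0.0085] [-0.0004  0.0002  0.0011] [ 0.0016 -0.0002  0.0021 -0.0001 -0.0005  0.0009] [-0.2528 -0.8494 -1.8058] 29.999743402004242
the job is handed in; nothing more can be done
None
```

The job is handed in at 11.2 s: the mirror is held still in the air, glass 100 mm under the measured mark position and tilted about 29.5° towards the inspection camera. The arm was within 1 mm of its target; I had no view through the inspection camera, so the mark in the glass is inferred from geometry.

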